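# Raise the blow-off booth's window to the red collar

## Task

Push the counterweighted window of the parts booth up from beneath its yellow lip, gently, until the lip is level with the middle of the red collar on the booth's post (ignore the blue one), then back off; the window stays where you leave it. Use only the outside of the fingers under the lip: do not pinch it, and do not touch the black strip on top of it, not even to push it back down. Leave the loose parts around the booth where they stand.

Things in the scene. Friction and masses are not known exactly. Their poses are not given: they have to be found in the camera images.
- booth: Bench parts booth, fixed; place and yaw vary. Two aluminium front posts 25 mm square, 600 mm tall, at its y = +175 and -175 mm, blue header, clear sides, open top and back, 12 mm floor plate from x = -20 to 180 mm. Origin on the bench midway between the front posts, in the window's plane; x points into the booth (user on the -x side), y left, z up. A crankshaft is fixed well inside.
- sash (a joint): Height of the sliding window, m: 0 lowest, 0.20 highest, straight up; starts at 0 to 0.04. Clear pane, 300 mm wide, 240 mm high, in a grey 12 mm frame, in the booth's plane x = 0. A counterweight on a belt at the left post balances it; friction of about 5 N holds it wherever it is left, so raising it takes about 4 to 8 N and it does not fall back.
- lip (a point): Yellow lip on the window's bottom: a round bar, diameter 16 mm, 240 mm long along booth y, 50 mm before the window's plane, joined to it by a 12 mm plate. This point: middle of the bar's centre line, 140 mm above the bench plus joint sash. Free beneath: a finger tilted 45 degrees forward fits under it, its side on the bar. On top, from the centre line to the window, a 4 mm black strip: not to be touched.
- red_collar: Red collar, 44 x 40 x 22 mm (x, y, z), clipped round one of the front posts, left or right: the height mark. Origin at its centre, which is 220 to 330 mm above the bench.
- blue_collar: Blue collar of the same size round the other front post: another job's mark, to be ignored. Origin at its centre.
- piston: Loose aluminium piston standing crown up on the bench beside the lip's approach, diameter 54 mm, 50 mm high, 0.3 kg. Origin at the centre of its underside.
- oil_can: Loose green can standing on the bench beside the lip's approach, diameter 54 mm, 120 mm high, 0.3 kg. Origin at the centre of its underside.
- gear: Loose steel gear with hub lying on the bench before the booth, hub up, diameter 60 mm, 30 mm high, 0.25 kg. Origin at the centre of its underside.
Not all that is in view belongs to the job. Of the things that look like the piston, take the one that is farthest to the robot's left at the start.

How it is judged:
By the outcome, as a careful person would: the job done as asked, in the order asked, and still so for the second after the job is handed in, with the robot touching nothing.
It also fails if it takes over 45 s, if anything falls off the work surface, if the arm or the gripper's body presses on something with over 40 N, if the wrist force passes 120 N, or if a joint passes its speed limit or range.

## Robot

A 6-joint arm with a two-finger parallel gripper is mounted at the origin on the work surface. World frame = base frame: x ahead of the robot, y to its left, z up, the work surface at z = 0. Lengths are in m, angles in rad, forces in N, time in s.
With the tool pointing down it reaches from about 0.35 to 0.975 m from the base axis. Payload 4.9 kg.
Tool frame: the origin (TCP) lies between the finger pads; the fingertips stand 22 mm ahead of it and the grasp point (between the pads) lies 3 mm ahead of it; z points along the fingers, y is the line along which they close (so a half turn about z gives the same grasp; the last joint's range is limited). The gripper opens to 85 mm and grips with 20 to 120 N. Pads are 22 mm wide; open, the fingers measure 114 mm over their backs; the gripper's body (76 mm by 85 mm) begins 54 mm behind the grasp point. The pads swing forward as they close: fully open they stand 13 mm farther back than shut.
Start: joints at [-1.387, 0.053, 1.613, -0, 1.476, -0.119], TCP at [0.186, -0.597, 0.253] pointing down, gripper open.
Joint ranges: [-3.01, 3.01], [-1.01, 2.22], [0.06, 2.58], [-1.02, 4.17], [0.09, 2.62], [-3.14, 3.14]. Speed limits (rad/s): [2.57, 2.57, 3.14, 3.14, 3.14, 3.14].

## Interface

Orientations are given as a unit quaternion [w, x, y, z].
In Python, from plant import state, grab_frame, get_calibration, job_done, recognise, regions_of gives the robot as it stands.
- The arm moves only by the tool apply_moves, never from a script. Its argument "targets" is a list of rows, each an object with "translation": the shift along the tool's x, y, z normalised to -1 to 1, where 1 is 100 mm, a list of three; "twist": the turn about the tool's z normalised to -1 to 1, where 1 is 0.1 rad; "hand": the opening, from 0 (shut) to 1 (fully open). A call has 1 to 8 rows; each row shifts and turns the commanded pose from where the row before left it, along the tool's axes as they then stand; what a row does not reach is not made up. A row lasts 1/10 s, in which the tool goes at most 50 mm and 8.59 degrees, less where a joint would pass 70% of its speed; a pose out of reach is approached as far as the arm can. A call with a number of a shift or a turn outside -1 to 1 is refused whole. A call with a gripper value outside its range is refused whole. The fingers move at their own pace and stop on an object; the grip force is fixed at half the most. Time passes only in rows, so rows that do not move let the fingers close. It gives the time, the measured TCP pose, the force, the opening and the grip force at its end, in the units of the state.
- state(): the state, without advancing time (a new reading comes with each control period).
- grab_frame(name): name is "scene" or "side" or "wrist"; returns the picture (420x560x3 uint8, red, green, blue); there is no depth.
- get_calibration(name): a dict with "camera_matrix" (3x3 intrinsics, pixels), "pose" (4x4, takes a point from camera to world coordinates). Camera axes: x right, y up, looking along -z (the intrinsics and any distortion apply to the point x, -y, -z); pixel columns grow to the right and rows downward; lengths in m; the calibration is good to about 2 mm. A picture is of the moment at which its call begins: read the wrist's pose just before it. get_calibration takes no time and is no camera call; for the wrist camera it gives the pose at the moment of the call.
- job_done(): hands the job in; it is judged then, once.
Trained networks look in the newest picture that a camera, given by its name, has taken for a name from the list of things; names that differ only in an ending like _2 or _b are one class to them, and where a whole thing is asked for, a point or a joint stands for the part that bears it (a point fixed in the world has none). Each returns a list of dicts, best first, with "score" (0 to 1); they miss things now and then, are a little off and sometimes report something else, mostly with a low value. They report only what shows in the picture. A call takes as long as a camera call. They do not tell look-alikes from the thing itself.
- recognise(camera, query): "point" ([x, y, z] in m, in world coordinates, good to about 4 mm: the middle of the surface that is visible of it).
- regions_of(camera, query): "pixels" (420x560 bool, what is visible of it).
The state is a dict: "time": time; "joint_pos": joint angles; "joint_vel": joint speeds; "joint_efforts": joint torques, N m; "tool_pos": TCP position; "tool_rot": TCP orientation; "contact_force": force on the tool from outside, world axes, zero at the start; "ft_torque": the same for the moment, N m; "gripper_width": opening from 0.0 (shut) to 1.0 (fully open); "grasp_force": force on a finger pad.
Only numpy, scipy, OpenCV 4.12 (cv2) and the standard library are available. Lean on these libraries where they do the work, as an engineer would, in place of code of your own. Each camera call takes 0.05 s, during which the arm holds its last target. There are 200 camera calls.

## Working session

There is one attempt and no reset: what is moved stays moved. The work goes in short steps, Python scripts to look and compute and a tool call to move; the robot and the scene stay as the last step left them, time stands still between calls to the robot, and variables do not carry over. Pictures are saved under pics/ and viewed, at most 10 in all, crops included, and the job is handed in when it is done.

Besides the shell and the picture viewer there is one more tool, called after "Emit:" by a JSON object that holds its "name" and its "arguments", one argument or row to a line. apply_moves: Moves the arm, as the interface text tells. Its arguments: {"type":"object","properties":{"targets":{"type":"array"}},"required":["targets"]}

```bash
mkdir -p pics; ls
cat > h.py <<'E'
import numpy as np,cv2
from plant import *
def save(n,im): cv2.imwrite('pics/'+n,im[:,:,::-1])
def proj(cam,P):
    c=get_calibration(cam);T=np.linalg.inv(c['pose']);p=T[:3,:3]@np.array(P,float)+T[:3,3]
    q=np.array(c['camera_matrix'])@np.array([p[0],-p[1],-p[2]]);return q[:2]/q[2]
def ray(cam,u,v):
    c=get_calibration(cam);d=np.linalg.inv(c['camera_matrix'])@np.array([u,v,1.]);M=np.array(c['pose'])
    d=M[:3,:3]@np.array([d[0],-d[1],-d[2]]);return M[:3,3],d/np.linalg.norm(d)
E
python3 - <<'E'
from h import *
ims=[]
for c in ['scene','side']:
    im=grab_frame(c);save(c+'0.png',im)
    print(c,np.round(get_calibration(c)['pose'],3).tolist(),get_calibration(c).keys())
    for q in ['booth','sash','lip','red_collar','blue_collar','piston','oil_can','gear']:
        print(q,[(round(r['score'],2),np.round(r['point'],3).tolist(),proj(c,r['point']).round().tolist()) for r in recognise(c,q)])
print(state())
E
```

```text
pics
scene [[-0.999, 0.029, -0.02, 0.536], [-0.035, -0.892, 0.451, 0.436], [-0.004, 0.452, 0.892, 1.184], [0.0, 0.0, 0.0, 1.0]] dict_keys(['camera_matrix', 'pose'])
booth [(0.77, [0.715, -0.063, 0.322], [209.0, 181.0]), (0.4, [0.638, 0.092, 0.118], [244.0, 273.0])]
sash [(0.71, [0.673, -0.134, 0.232], [233.0, 175.0])]
lip [(0.88, [0.674, -0.133, 0.233], [233.0, 175.0]), (0.62, [0.633, 0.094, 0.118], [246.0, 274.0])]
red_collar [(0.6, [0.705, 0.042, 0.259], [213.0, 233.0])]
blue_collar [(0.51, [0.675, -0.134, 0.231], [232.0, 175.0])]
piston [(0.88, [0.529, -0.293, 0.053], [289.0, 162.0]), (0.66, [0.606, -0.425, 0.051], [266.0, 128.0]), (0.62, [0.508, -0.392, 0.05], [296.0, 137.0]), (0.61, [0.521, -0.484, 0.048], [292.0, 115.0])]
oil_can [(0.59, [0.638, 0.096, 0.119], [244.0, 275.0]), (0.53, [0.674, -0.132, 0.229], [233.0, 176.0])]
gear [(0.81, [0.414, -0.351, 0.013], [324.0, 155.0])]
side [[0.988, 0.117, -0.106, 0.443], [-0.157, 0.676, -0.72, -0.848], [-0.012, 0.727, 0.686, 0.94], [0.0, 0.0, 0.0, 1.0]] dict_keys(['camera_matrix', 'pose'])
booth [(0.86, [0.717, -0.317, 0.274], [385.0, 
[... 562 characters left out ...]
nt_pos': array([-1.38697292e+00,  5.26998213e-02,  1.61288091e+00, -3.77188740e-05,
        1.47599036e+00, -1.19010401e-01]), 'joint_vel': array([ 0.0017887 ,  0.00158667,  0.00113004,  0.00065354, -0.00050099,
        0.00072747]), 'joint_efforts': array([-2.11813553e-03, -3.93689418e+01, -3.70467317e+01, -2.62796757e-04,
        5.29863319e-04,  6.46191324e-06]), 'tool_pos': array([ 0.18637456, -0.59655479,  0.2533151 ]), 'tool_rot': array([ 1.13845973e-05,  9.88558076e-01,  1.50840742e-01, -1.84155623e-05]), 'contact_force': array([-0.02532716,  0.63378602, -0.5588229 ]), 'ft_torque': array([-0.0154392 , -0.02967123, -0.02006675]), 'grasp_force': 0.0, 'gripper_width': 0.9977309863031033}
```

View pics/scene0.png

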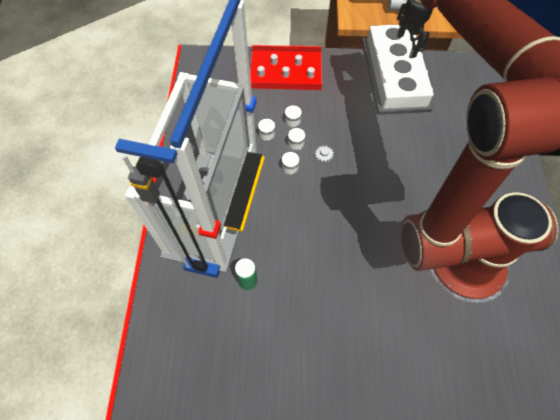

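View pics/side0.png

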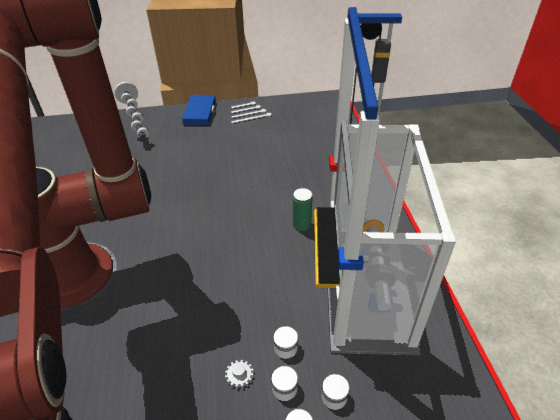

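The scene picture shows the red collar at (210,229) on the left post, blue at (252,104) on the right post, and the lip running (264,155)–(240,229). The oil can is at (246,275). Four pistons stand at (290,162), (297,138), (266,129), (293,115), with the gear at (324,154). The red tray at (287,68) is a possible red confusion. In the side picture red is at (334,162), blue at (350,259) and the lip runs (317,208)–(333,285). Pistons only need avoiding.

Candidates for the mark: red collar (210,229), blue collar (252,104), red tray (287,68). I choose the red collar on the left post and check it in a close crop.

Run:
```python
import cv2,numpy as np
s=cv2.imread('pics/scene0.png');d=cv2.imread('pics/side0.png')
def c(im,u,v,w,h,k): return cv2.resize(im[v:v+h,u:u+w],None,fx=k,fy=k,interpolation=cv2.INTER_CUBIC)
a=np.hstack([c(s,190,210,40,30,10),c(s,235,88,40,30,10)]);b=np.hstack([c(d,314,148,40,30,10),c(d,332,244,40,30,10)])
cv2.imwrite('pics/crop1.png',np.vstack([a,b]))
a=np.hstack([c(s,220,145,60,100,6),c(d,302,196,60,100,6)]);cv2.imwrite('pics/crop2.png',a)
```

```text
(no output)
```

View pics/crop1.png

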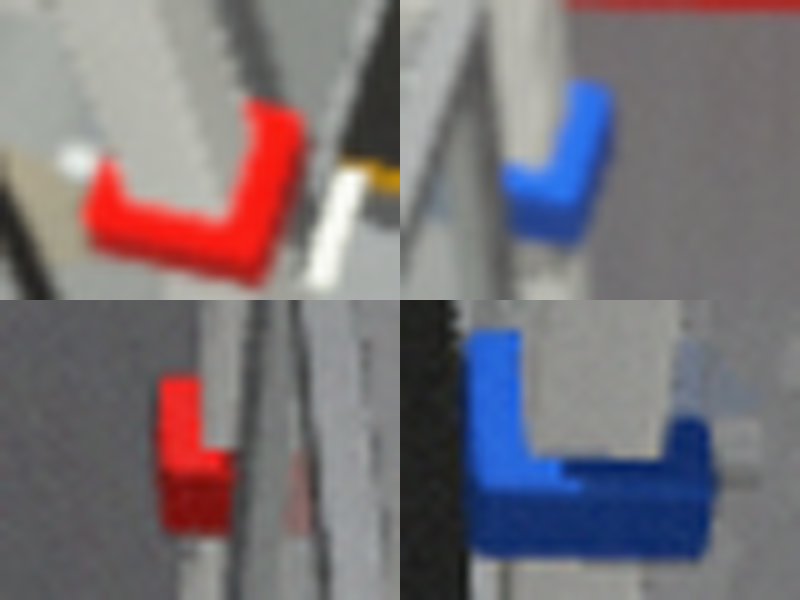

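View pics/crop2.png

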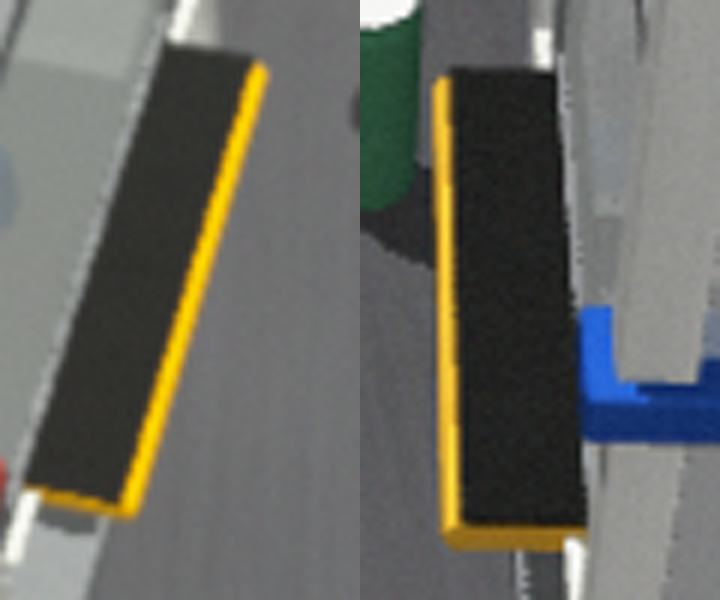

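Crop 1 confirms the red collar is clipped round the left post, near the oil can, and the blue one round the right. Crop 2 shows the bar's outer edge and ends: scene (263.7,155.8)–(242.5,230.8), side (314.3,209.3)–(316.2,286).

```bash
cat > fit.py <<'E'
from h import *
from scipy.optimize import least_squares
C={c:get_calibration(c) for c in('scene','side')}
def pj(cam,P):
    c=C[cam];M=np.array(c['pose']);p=M[:3,:3].T@(P-M[:3,3]);q=np.array(c['camera_matrix'])@[p[0],-p[1],-p[2]];return q[:2]/q[2]
def W(b,p):
    c,s=np.cos(b[2]),np.sin(b[2]);return np.array([b[0]+c*p[0]-s*p[1],b[1]+s*p[0]+c*p[1],p[2]])
def col(b,k,x,y,z):  # k 0 red(+y) 1 blue(-y)
    return W(b,[x*.022,(.175 if k==0 else -.175)+y*.02,b[3+k]+z*.011])
def bar(b,cam,y):
    p=W(b,[-.05,y,.14+b[5]]);a=W(b,[0,1,0])-W(b,[0,0,0]);v=p-np.array(C[cam]['pose'])[:3,3]
    n=np.cross(a,v);n/=np.linalg.norm(n)
    f=W(b,[-1,0,0])-W(b,[0,0,0]);n*=np.sign(n@f);return p+.008*n
O=[('side',1,-1,-1,1,338.5,262.3),('side',1,-1,-1,-1,339,269.3),('side',1,1,-1,-1,362,269.2),('side',1,-1,1,1,338.3,246.6),
('side',0,-1,1,1,329.6,155.3),('side',0,-1,-1,1,329.6,164.8),('side',0,-1,-1,-1,329.8,170.7),
('scene',1,-1,1,-1,252.6,111.9),('scene',0,-1,1,-1,215.8,238.2),('scene',0,1,1,-1,198.6,233.7)]
L=[('scene',-.12,263.7,155.8),('scene',.12,242.3,230.4),('side',.12,314,208.9),('side',-.12,316,285.5)]
def res(b):
    r=[pj(o[0],col(b,*o[1:5]))-o[5:] for o in O]+[pj(l[0],bar(b,l[0],l[1]))-l[2:] for l in L]
    return np.ravel(r)
if __name__=='__main__':
    s=least_squares(res,[.7,-.14,0,.26,.29,.02],loss='soft_l1');b=s.x
    print('x y yaw zr zb sash',b.round(4));print(res(b).reshape(-1,2).round(1).tolist())
    print('lip',W(b,[-.05,0,.14+b[5]]),'ends',W(b,[-.05,.12,0]),W(b,[-.05,-.12,0]))
    print('rise',b[3]-.14-b[5])
E
python3 fit.py
```

```text
x y yaw zr zb sash [ 0.6815 -0.1466 -0.1967  0.2547  0.3018  0.008 ]
[[0.8, -0.3], [-0.6, 0.5], [0.6, 1.2], [-0.1, -1.1], [0.0, -0.7], [0.6, -0.4], [-0.1, 0.9], [-0.1, -0.1], [0.2, 0.1], [-0.2, 0.7], [0.5, 0.0], [-0.2, -0.6], [-0.2, 0.8], [-0.9, -0.4]]
lip [ 0.63242299 -0.13685932  0.14802964] ends [ 0.6558722  -0.01917272  0.        ] [ 0.60897379 -0.25454592  0.        ]
rise 0.10671129207432259
```

The fit has about 1 px residuals. The lip is at (0.632,-0.137,0.148) and the red collar at z = 0.255, so the rise is 107 mm. I pull in first, then swing round towards the booth clear of the posts.

Emit:
{"name": "apply_moves", "arguments": {
  "targets": [
    {"translation": [0,-0.45,0],"twist": 0,"hand": 0},
    {"translation": [0,-0.45,0],"twist": 0,"hand": 0},
    {"translation": [0,-0.45,0],"twist": 0,"hand": 0},
    {"translation": [0.48,0,0],"twist": -1,"hand": 0},
    {"translation": [0.48,0,0],"twist": -1,"hand": 0},
    {"translation": [0.48,0,0],"twist": -1,"hand": 0},
    {"translation": [0.48,0,0],"twist": -1,"hand": 0},
    {"translation": [0.48,0,0],"twist": -1,"hand": 0}
  ]
}}

```text
time: 1.7
tool_pos: [0.3558, -0.3521, 0.2537]
tool_rot: [0.001, 0.92, 0.392, 0.0]
contact_force: [1.2, -0.6, 0.3]
gripper_width: -0.002
grasp_force: 0.0
```

Emit:
{"name": "apply_moves", "arguments": {
  "targets": [
    {"translation": [0.48,0,0],"twist": -1,"hand": 0},
    {"translation": [0.48,0,0],"twist": -1,"hand": 0},
    {"translation": [0.48,0,0],"twist": -1,"hand": 0},
    {"translation": [0.48,0,0],"twist": -1,"hand": 0},
    {"translation": [0.48,0,0],"twist": -1,"hand": 0},
    {"translation": [0.33,0,0],"twist": -0.7,"hand": 0},
    {"translation": [0,0,-0.48],"twist": 0,"hand": 0},
    {"translation": [0,0,-0.48],"twist": 0,"hand": 0}
  ]
}}

```text
time: 2.5
tool_pos: [0.49, -0.1193, 0.348]
tool_rot: [-0.002, 0.773, 0.635, -0.001]
contact_force: [1.2, -1.0, 0.8]
gripper_width: 0.003
grasp_force: 0.0
```

Emit:
{"name": "apply_moves", "arguments": {
  "targets": [
    {"translation": [0,-0.1,-0.48],"twist": 0,"hand": 0},
    {"translation": [0,-0.1,-0.48],"twist": 0,"hand": 0},
    {"translation": [0,-0.1,-0.48],"twist": 0,"hand": 0},
    {"translation": [0,0,-0.48],"twist": 0,"hand": 0},
    {"translation": [0,0,-0.48],"twist": 0,"hand": 0},
    {"translation": [0,0,-0.48],"twist": 0,"hand": 0},
    {"translation": [0,0,-0.48],"twist": 0,"hand": 0},
    {"translation": [0,0,-0.48],"twist": 0,"hand": 0}
  ]
}}

```text
time: 3.3
tool_pos: [0.4608, -0.1149, 0.7355]
tool_rot: [0.0, 0.774, 0.634, 0.0]
contact_force: [0.4, -1.0, 0.3]
gripper_width: -0.001
grasp_force: 0.0
```

Emit:
{"name": "apply_moves", "arguments": {
  "targets": [
    {"translation": [0,0,-0.48],"twist": 0,"hand": 0},
    {"translation": [0,0,-0.48],"twist": 0,"hand": 0},
    {"translation": [0,0,-0.48],"twist": 0,"hand": 0},
    {"translation": [0,0,-0.48],"twist": 0,"hand": 0}
  ]
}}

```text
time: 3.7
tool_pos: [0.4574, -0.1145, 0.891]
tool_rot: [0.013, 0.773, 0.634, 0.007]
contact_force: [-2.5, 0.9, -1.0]
gripper_width: -0.0
grasp_force: 0.0
```

```bash
python3 -c "
from plant import *
print(state()['joint_pos'].round(3),state()['joint_vel'].round(3))"
```

```text
[-4.04e-01  2.02e-01  2.89e-01  1.00e-03  2.62e+00 -2.04e-01] [-0.024  0.324 -0.871  0.016  0.007 -0.012]
```

Joint 5 has hit its limit and the tool is starting to tilt forward, which is what I need. I continue.

Emit:
{"name": "apply_moves", "arguments": {
  "targets": [
    {"translation": [0,0,-0.4],"twist": 0,"hand": 0},
    {"translation": [0,0,-0.4],"twist": 0,"hand": 0},
    {"translation": [0,0,-0.4],"twist": 0,"hand": 0}
  ]
}}

```text
time: 4.0
tool_pos: [0.4324, -0.107, 0.9204]
tool_rot: [0.046, 0.772, 0.633, 0.026]
contact_force: [0.0, 0.2, 1.1]
gripper_width: 0.003
grasp_force: 0.0
```

```bash
cat > st.py <<'E'
from h import *
from scipy.spatial.transform import Rotation as Rn
s=state();q=s['tool_rot'];R=Rn.from_quat([*q[1:],q[0]]).as_matrix()
if __name__=='__main__':
    print(s['time'],s['tool_pos'].round(4),s['joint_pos'].round(3));print(R.round(3));print(s['contact_force'].round(1))
E
python3 st.py
```

```text
4.0 [ 0.4324 -0.107   0.9204] [-0.412  0.183  0.233  0.008  2.619 -0.207]
[[ 0.198  0.975  0.099]
 [ 0.98  -0.195 -0.039]
 [-0.019  0.104 -0.994]]
[0.  0.2 1.1]
```

Emit:
{"name": "apply_moves", "arguments": {
  "targets": [
    {"translation": [0,0.3,-0.35],"twist": 0,"hand": 0},
    {"translation": [0,0.3,-0.35],"twist": 0,"hand": 0},
    {"translation": [0,0.3,-0.35],"twist": 0,"hand": 0}
  ]
}}

```text
time: 4.3
tool_pos: [0.4666, -0.1104, 0.928]
tool_rot: [0.07, 0.771, 0.632, 0.042]
contact_force: [1.2, -0.2, -0.6]
gripper_width: -0.001
grasp_force: 0.0
```

```bash
python3 st.py
```

```text
4.3 [ 0.4666 -0.1104  0.928 ] [-0.391  0.303  0.057  0.014  2.619 -0.181]
[[ 0.198  0.968  0.153]
 [ 0.98  -0.192 -0.055]
 [-0.024  0.161 -0.987]]
[ 1.2 -0.2 -0.6]
```

Emit:
{"name": "apply_moves", "arguments": {
  "targets": [
    {"translation": [0,-0.2,-0.45],"twist": 0,"hand": 0},
    {"translation": [0,-0.2,-0.45],"twist": 0,"hand": 0},
    {"translation": [0,-0.2,-0.45],"twist": 0,"hand": 0},
    {"translation": [0,-0.2,-0.45],"twist": 0,"hand": 0},
    {"translation": [0,-0.2,-0.45],"twist": 0,"hand": 0},
    {"translation": [0,-0.2,-0.45],"twist": 0,"hand": 0}
  ]
}}

```text
time: 4.9
tool_pos: [0.3151, -0.0656, 1.0141]
tool_rot: [0.167, 0.76, 0.622, 0.09]
contact_force: [-0.5, 0.5, 0.4]
gripper_width: -0.003
grasp_force: 0.0
```

```bash
python3 st.py
```

```text
4.9 [ 0.3151 -0.0656  1.0141] [-0.458  0.083  0.059  0.05   2.619 -0.211]
[[ 0.211  0.915  0.343]
 [ 0.975 -0.171 -0.142]
 [-0.071  0.365 -0.928]]
[-0.5  0.5  0.4]
```

Emit:
{"name": "apply_moves", "arguments": {
  "targets": [
    {"translation": [0,-0.1,-0.48],"twist": 0,"hand": 0},
    {"translation": [0,-0.1,-0.48],"twist": 0,"hand": 0},
    {"translation": [0,-0.1,-0.48],"twist": 0,"hand": 0},
    {"translation": [0,-0.1,-0.48],"twist": 0,"hand": 0},
    {"translation": [0,-0.1,-0.48],"twist": 0,"hand": 0},
    {"translation": [0,-0.1,-0.48],"twist": 0,"hand": 0},
    {"translation": [0,-0.1,-0.48],"twist": 0,"hand": 0}
  ]
}}

```text
time: 5.6
tool_pos: [0.1522, 0.0135, 1.0591]
tool_rot: [0.252, 0.745, 0.604, 0.124]
contact_force: [-0.8, 0.9, -0.1]
gripper_width: -0.003
grasp_force: 0.0
```

```bash
python3 st.py
```

```text
5.6 [0.1522 0.0135 1.0591] [-0.109 -0.109  0.058 -0.352  2.62  -0.257]
[[ 0.239  0.839  0.49 ]
 [ 0.964 -0.142 -0.226]
 [-0.12   0.526 -0.842]]
[-0.8  0.9 -0.1]
```

Tilt is now 33° and persists. I stretch outward high above the header to bring it nearer 45° and clear of the singular zone.

Emit:
{"name": "apply_moves", "arguments": {
  "targets": [
    {"translation": [0.02,0.38,0.24],"twist": 0,"hand": 0},
    {"translation": [0.02,0.38,0.24],"twist": 0,"hand": 0},
    {"translation": [0.02,0.38,0.24],"twist": 0,"hand": 0},
    {"translation": [0.02,0.38,0.24],"twist": 0,"hand": 0},
    {"translation": [0.02,0.38,0.24],"twist": 0,"hand": 0},
    {"translation": [0.02,0.38,0.24],"twist": 0,"hand": 0},
    {"translation": [0.02,0.38,0.24],"twist": 0,"hand": 0},
    {"translation": [0.02,0.38,0.24],"twist": 0,"hand": 0}
  ]
}}

```text
time: 6.4
tool_pos: [0.495, -0.0573, 1.0003]
tool_rot: [0.263, 0.74, 0.604, 0.132]
contact_force: [-0.5, 0.2, 0.3]
gripper_width: 0.004
grasp_force: 0.0
```

```bash
python3 st.py
```

```text
6.4 [ 0.495  -0.0573  1.0003] [-0.201  0.222  0.059 -0.161  2.268 -0.14 ]
[[ 0.235  0.826  0.513]
 [ 0.964 -0.132 -0.23 ]
 [-0.122  0.549 -0.827]]
[-0.5  0.2  0.3]
```

Emit:
{"name": "apply_moves", "arguments": {
  "targets": [
    {"translation": [-0.02,0.42,-0.08],"twist": 0,"hand": 0},
    {"translation": [-0.02,0.42,-0.08],"twist": 0,"hand": 0},
    {"translation": [-0.02,0.42,-0.08],"twist": 0,"hand": 0},
    {"translation": [-0.02,0.42,-0.08],"twist": 0,"hand": 0},
    {"translation": [-0.02,0.42,-0.08],"twist": 0,"hand": 0}
  ]
}}

```text
time: 6.9
tool_pos: [0.5713, -0.081, 0.9949]
tool_rot: [0.304, 0.725, 0.596, 0.163]
contact_force: [-0.3, -0.3, 0.4]
gripper_width: 0.003
grasp_force: 0.0
```

```bash
python3 st.py
```

```text
6.9 [ 0.5713 -0.081   0.9949] [-0.221  0.28   0.059 -0.128  2.102 -0.13 ]
[[ 0.237  0.765  0.599]
 [ 0.963 -0.106 -0.247]
 [-0.125  0.635 -0.762]]
[-0.3 -0.3  0.4]
```

Tilt is 40° and growing. I do a few more rows.

Emit:
{"name": "apply_moves", "arguments": {
  "targets": [
    {"translation": [-0.02,0.42,-0.12],"twist": 0,"hand": 0},
    {"translation": [-0.02,0.42,-0.12],"twist": 0,"hand": 0},
    {"translation": [-0.02,0.42,-0.12],"twist": 0,"hand": 0}
  ]
}}

```text
time: 7.2
tool_pos: [0.5965, -0.0881, 1.0033]
tool_rot: [0.332, 0.714, 0.588, 0.185]
contact_force: [0.1, 0.3, 0.8]
gripper_width: 0.002
grasp_force: 0.0
```

```bash
python3 st.py
```

```text
7.2 [ 0.5965 -0.0881  1.0033] [-0.225  0.293  0.057 -0.116  2.015 -0.126]
[[ 0.239  0.717  0.655]
 [ 0.962 -0.086 -0.257]
 [-0.128  0.692 -0.711]]
[0.1 0.3 0.8]
```

Tilt is 45° with tool y, the upper finger's back, facing up and forward. Next I plan the waypoints.

```bash
cat > plan.py <<'E'
from st import *
b=[.6815,-.1466,-.1967];f=np.array([np.cos(b[2]),np.sin(b[2]),0]);bar=np.array([-f[1],f[0],0])
L=np.array([.6324,-.1369,.148])
def go(p,R,w): print(w,'world',np.round(p,3),'units',(R.T@(p-s['tool_pos'])*10).round(2))
E
python3 - <<'E'
from plan import *
print('y.bar',R[:,1]@bar)
y=R[:,1]-(R[:,1]@bar)*bar; 
C=L-.0225*R[:,1]-.008*R[:,2]
B=C-.075*f-[0,0,.035]
for p,w in((np.array([*B[:2],1.0]),'A'),(B,'B'),(C,'C')): go(p,R,w)
print('down',-R.T[:,2],'fwd',R.T@f)
E
```

```text
y.bar 0.055335040080263874
A world [ 0.537 -0.118  1.   ] units [-0.43 -0.42 -0.29]
B world [ 0.537 -0.118  0.103] units [ 0.72 -6.62  6.09]
C world [ 0.611 -0.133  0.138] units [ 0.71 -5.84  6.36]
down [ 0.12786262 -0.69151258  0.71095816] fwd [0.04664892 0.72024189 0.6921528 ]
```

Emit:
{"name": "apply_moves", "arguments": {
  "targets": [
    {"translation": [-0.21,-0.21,-0.15],"twist": 0,"hand": 0},
    {"translation": [-0.21,-0.21,-0.15],"twist": 0.56,"hand": 0},
    {"translation": [0.04,-0.31,0.32],"twist": 0,"hand": 0},
    {"translation": [0.04,-0.31,0.32],"twist": 0,"hand": 0},
    {"translation": [0.04,-0.31,0.32],"twist": 0,"hand": 0},
    {"translation": [0.04,-0.31,0.32],"twist": 0,"hand": 0},
    {"translation": [0.04,-0.31,0.32],"twist": 0,"hand": 0},
    {"translation": [0.04,-0.31,0.32],"twist": 0,"hand": 0}
  ]
}}

```text
time: 8.0
tool_pos: [0.5376, -0.1172, 0.7401]
tool_rot: [0.327, 0.73, 0.568, 0.194]
contact_force: [0.6, -0.1, 0.6]
gripper_width: -0.002
grasp_force: 0.0
```

Emit:
{"name": "apply_moves", "arguments": {
  "targets": [
    {"translation": [0.04,-0.31,0.32],"twist": 0,"hand": 0},
    {"translation": [0.04,-0.31,0.32],"twist": 0,"hand": 0},
    {"translation": [0.04,-0.31,0.32],"twist": 0,"hand": 0},
    {"translation": [0.04,-0.31,0.32],"twist": 0,"hand": 0},
    {"translation": [0.04,-0.31,0.32],"twist": 0,"hand": 0},
    {"translation": [0.04,-0.31,0.32],"twist": 0,"hand": 0}
  ]
}}

```text
time: 8.6
tool_pos: [0.5392, -0.1176, 0.4718]
tool_rot: [0.327, 0.73, 0.568, 0.194]
contact_force: [0.3, -0.2, 0.2]
gripper_width: -0.002
grasp_force: 0.0
```

```bash
python3 st.py;  python3 - <<'E'
from plan import *
C=L-.0225*R[:,1]-.008*R[:,2]; B=C-.075*f-[0,0,.035]
print('y.bar',R[:,1]@bar)
go(B,R,'B');go(C,R,'C')
E
```

```text
8.6 [ 0.5392 -0.1176  0.4718] [-0.337 -0.617  1.92  -0.03   1.059 -0.086]
[[ 0.279  0.703  0.654]
 [ 0.956 -0.14  -0.257]
 [-0.089  0.697 -0.711]]
[ 0.3 -0.2  0.2]
y.bar -0.0001918414848529673
B world [ 0.538 -0.117  0.103] units [ 0.33 -2.58  2.61]
C world [ 0.611 -0.132  0.138] units [ 0.36 -1.8   2.88]
```

Emit:
{"name": "apply_moves", "arguments": {
  "targets": [
    {"translation": [0.04,-0.32,0.325],"twist": 0,"hand": 0},
    {"translation": [0.04,-0.32,0.325],"twist": 0,"hand": 0},
    {"translation": [0.04,-0.32,0.325],"twist": 0,"hand": 0},
    {"translation": [0.04,-0.32,0.325],"twist": 0,"hand": 0},
    {"translation": [0.04,-0.32,0.325],"twist": 0,"hand": 0},
    {"translation": [0.04,-0.32,0.325],"twist": 0,"hand": 0},
    {"translation": [0.04,-0.32,0.325],"twist": 0,"hand": 0},
    {"translation": [0.04,-0.32,0.325],"twist": 0,"hand": 0}
  ]
}}

```text
time: 9.4
tool_pos: [0.5381, -0.1179, 0.1063]
tool_rot: [0.328, 0.73, 0.568, 0.194]
contact_force: [0.2, -0.9, -0.2]
gripper_width: -0.0
grasp_force: 0.0
```

```bash
python3 st.py;  python3 - <<'E'
from plan import *
save('side1.png',grab_frame('side'))
C=L-.0225*R[:,1]-.008*R[:,2]; D=C-[0,0,.02]
go(D,R,'D');go(C,R,'C')
E
```

```text
9.4 [ 0.5381 -0.1179  0.1063] [-0.339 -0.341  2.36  -0.074  0.342 -0.032]
[[ 0.279  0.702  0.655]
 [ 0.956 -0.14  -0.257]
 [-0.089  0.698 -0.71 ]]
[ 0.2 -0.9 -0.2]
D world [ 0.611 -0.132  0.118] units [0.06 0.61 0.43]
C world [ 0.611 -0.132  0.138] units [0.04 0.75 0.29]
```

View pics/side1.png

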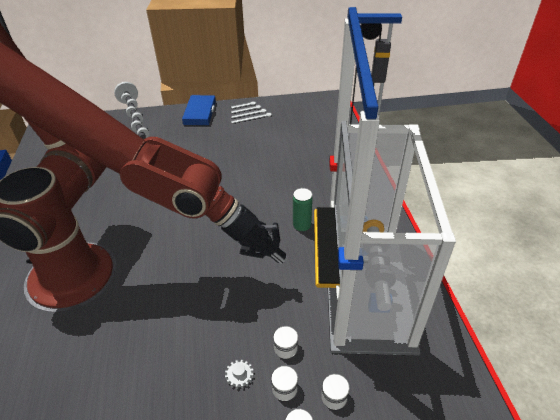

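The side picture shows the gripper at (262,238), tilted forward with the closed fingers at (280,256) aiming beneath the lip at (325,250). The can, pistons and gear are untouched. I go forward under the lip.

Emit:
{"name": "apply_moves", "arguments": {
  "targets": [
    {"translation": [0.02,0.19,0.14],"twist": 0,"hand": 0},
    {"translation": [0.02,0.19,0.14],"twist": 0,"hand": 0},
    {"translation": [0.02,0.19,0.14],"twist": 0,"hand": 0},
    {"translation": [0,0,0],"twist": 0,"hand": 0}
  ]
}}

```text
time: 9.85
tool_pos: [0.6107, -0.132, 0.12]
tool_rot: [0.329, 0.729, 0.568, 0.195]
contact_force: [0.1, -0.0, 0.0]
gripper_width: 0.001
grasp_force: 0.0
```

Emit:
{"name": "apply_moves", "arguments": {
  "targets": [
    {"translation": [-0.004,0.035,-0.036],"twist": 0,"hand": 0},
    {"translation": [-0.004,0.035,-0.036],"twist": 0,"hand": 0},
    {"translation": [-0.004,0.035,-0.036],"twist": 0,"hand": 0},
    {"translation": [0,0,0],"twist": 0,"hand": 0}
  ]
}}

```text
time: 10.25
tool_pos: [0.6075, -0.131, 0.1329]
tool_rot: [0.327, 0.73, 0.568, 0.194]
contact_force: [-0.2, 0.2, -0.2]
gripper_width: 0.002
grasp_force: 0.0
```

```bash
python3 st.py;  python3 - <<'E'
from plan import *
C=L-.0225*R[:,1]-.012*R[:,2];go(C,R,'C')
im=grab_frame('side');save('side2.png',cv2.resize(im[190:310,240:380],None,fx=5,fy=5,interpolation=cv2.INTER_CUBIC))
E
```

```text
10.25 [ 0.6075 -0.131   0.1329] [-0.314 -0.181  2.183 -0.12   0.363  0.028]
[[ 0.279  0.702  0.655]
 [ 0.956 -0.14  -0.258]
 [-0.089  0.698 -0.711]]
[-0.2  0.2 -0.2]
C world [ 0.609 -0.131  0.141] units [-0.    0.06 -0.05]
```

View pics/side2.png

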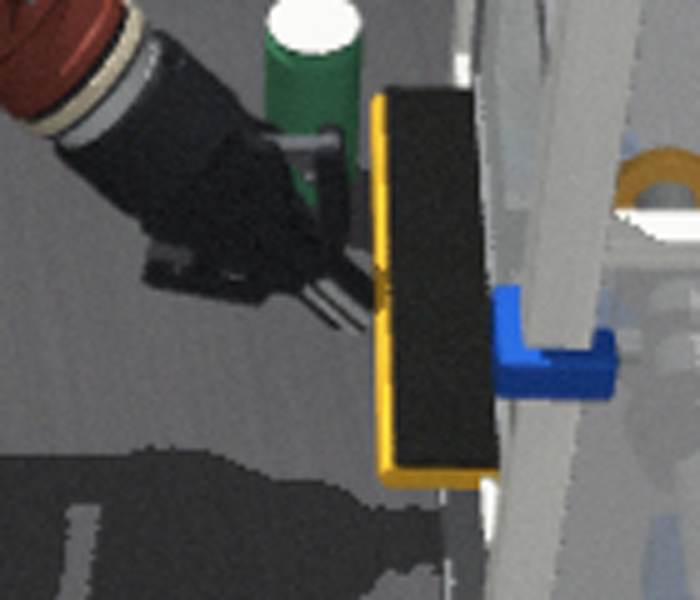

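The crop shows the closed finger's elbow (330,140) bulging toward the bar, so the finger's back would meet the bar almost vertically. The plain flank is better, as the task hints. I back off and turn the tool a quarter about its axis.

Emit:
{"name": "apply_moves", "arguments": {
  "targets": [
    {"translation": [-0.03,-0.27,-0.26],"twist": 0,"hand": 0},
    {"translation": [-0.03,-0.27,-0.26],"twist": 0,"hand": 0},
    {"translation": [0,0,0],"twist": 1,"hand": 0},
    {"translation": [0,0,0],"twist": 1,"hand": 0},
    {"translation": [0,0,0],"twist": 1,"hand": 0},
    {"translation": [0,0,0],"twist": 1,"hand": 0},
    {"translation": [0,0,0],"twist": 1,"hand": 0},
    {"translation": [0,0,0],"twist": 1,"hand": 0}
  ]
}}

```text
time: 11.1
tool_pos: [0.5333, -0.1156, 0.1308]
tool_rot: [0.254, 0.866, 0.326, 0.281]
contact_force: [0.9, 0.9, 1.0]
gripper_width: -0.0
grasp_force: 0.0
```

Emit:
{"name": "apply_moves", "arguments": {
  "targets": [
    {"translation": [0,0,0],"twist": 1,"hand": 0},
    {"translation": [0,0,0],"twist": 1,"hand": 0},
    {"translation": [0,0,0],"twist": 1,"hand": 0},
    {"translation": [0,0,0],"twist": 1,"hand": 0},
    {"translation": [0,0,0],"twist": 1,"hand": 0},
    {"translation": [0,0,0],"twist": 1,"hand": 0},
    {"translation": [0,0,0],"twist": 1,"hand": 0},
    {"translation": [0,0,0],"twist": 1,"hand": 0}
  ]
}}

```text
time: 11.9
tool_pos: [0.5333, -0.1156, 0.1308]
tool_rot: [0.124, 0.925, -0.037, 0.358]
contact_force: [-0.2, -0.4, -0.4]
gripper_width: 0.002
grasp_force: 0.0
```

Emit:
{"name": "apply_moves", "arguments": {
  "targets": [
    {"translation": [0,0,0],"twist": 0.9,"hand": 0},
    {"translation": [0,0,0],"twist": 0.8,"hand": 0},
    {"translation": [0,0,0],"twist": 0,"hand": 0}
  ]
}}

```text
time: 12.2
tool_pos: [0.5334, -0.1156, 0.1309]
tool_rot: [0.094, 0.918, -0.114, 0.367]
contact_force: [-0.5, 0.6, 0.7]
gripper_width: -0.001
grasp_force: 0.0
```

```bash
python3 st.py;  python3 - <<'E'
from plan import *
print('x.bar',R[:,0]@bar)
C=L-.019*R[:,0]-.006*R[:,2]
go(C-[0,0,.03],R,'D');go(C,R,'C');print('up',R[2],'fwd',R.T@f)
E
```

```text
12.2 [ 0.5334 -0.1156  0.1309] [-0.337 -0.41   2.36  -0.066  0.415  1.529]
[[ 0.705 -0.278  0.653]
 [-0.14  -0.956 -0.257]
 [ 0.696  0.09  -0.713]]
[-0.5  0.6  0.7]
x.bar 0.0005994075954826182
D world [ 0.615 -0.133  0.109] units [ 0.45 -0.08  0.73]
C world [ 0.615 -0.133  0.139] units [ 0.66 -0.06  0.52]
up [ 0.69576371  0.08976046 -0.7126401 ] fwd [ 0.71827049 -0.08611981  0.69041356]
```

Emit:
{"name": "apply_moves", "arguments": {
  "targets": [
    {"translation": [0.15,-0.03,0.24],"twist": 0,"hand": 0},
    {"translation": [0.15,-0.03,0.24],"twist": 0,"hand": 0},
    {"translation": [0.15,-0.03,0.24],"twist": 0,"hand": 0},
    {"translation": [0,0,0],"twist": 0,"hand": 0},
    {"translation": [0.035,0.004,-0.036],"twist": 0,"hand": 0},
    {"translation": [0.035,0.004,-0.036],"twist": 0,"hand": 0},
    {"translation": [0.035,0.004,-0.036],"twist": 0,"hand": 0},
    {"translation": [0,0,0],"twist": 0,"hand": 0}
  ]
}}

```text
time: 13.0
tool_pos: [0.6153, -0.1319, 0.1278]
tool_rot: [0.095, 0.918, -0.114, 0.369]
contact_force: [-0.4, -0.3, -0.1]
gripper_width: 0.003
grasp_force: 0.0
```

```bash
python3 st.py;  python3 - <<'E'
from plan import *
C=L-.019*R[:,0]-.006*R[:,2];go(C,R,'C')
im=grab_frame('side');save('side3.png',cv2.resize(im[190:310,240:380],None,fx=5,fy=5,interpolation=cv2.INTER_CUBIC))
E
```

```text
13.0 [ 0.6153 -0.1319  0.1278] [-0.311 -0.151  2.167 -0.132  0.348  1.612]
[[ 0.702 -0.279  0.656]
 [-0.139 -0.956 -0.258]
 [ 0.699  0.09  -0.71 ]]
[-0.4 -0.3 -0.1]
C world [ 0.615 -0.133  0.139] units [ 0.08  0.02 -0.08]
```

View pics/side3.png

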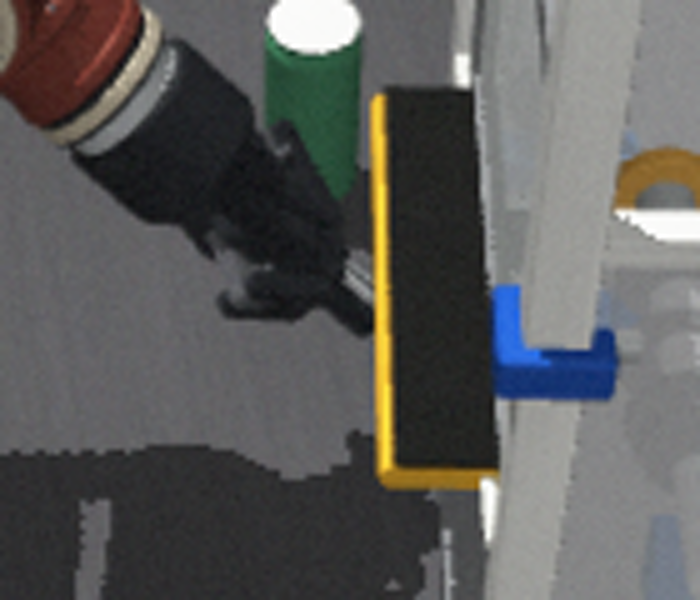

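The crop shows the closed fingers entering under the bar near (375,310), with the body clear of the strip. I raise slowly.

Emit:
{"name": "apply_moves", "arguments": {
  "targets": [
    {"translation": [0.028,0.004,-0.028],"twist": 0,"hand": 0},
    {"translation": [0.028,0.004,-0.028],"twist": 0,"hand": 0},
    {"translation": [0.014,0.002,-0.014],"twist": 0,"hand": 0}
  ]
}}

```text
time: 13.35
tool_pos: [0.6141, -0.1317, 0.1346]
tool_rot: [0.094, 0.919, -0.114, 0.366]
contact_force: [-1.0, -0.2, -4.2]
gripper_width: 0.003
grasp_force: 1.6
```

Emit:
{"name": "apply_moves", "arguments": {
  "targets": [
    {"translation": [0.014,0.002,-0.014],"twist": 0,"hand": 0},
    {"translation": [0.014,0.002,-0.014],"twist": 0,"hand": 0},
    {"translation": [0.014,0.002,-0.014],"twist": 0,"hand": 0}
  ]
}}

```text
time: 13.65
tool_pos: [0.6133, -0.1314, 0.1387]
tool_rot: [0.094, 0.919, -0.114, 0.365]
contact_force: [-4.7, 0.2, -6.1]
gripper_width: 0.0
grasp_force: 3.8
```

Emit:
{"name": "apply_moves", "arguments": {
  "targets": [
    {"translation": [0.014,0.002,-0.014],"twist": 0,"hand": 0},
    {"translation": [0.014,0.002,-0.014],"twist": 0,"hand": 0},
    {"translation": [0.014,0.002,-0.014],"twist": 0,"hand": 0}
  ]
}}

```text
time: 13.95
tool_pos: [0.6133, -0.1315, 0.1448]
tool_rot: [0.094, 0.919, -0.114, 0.365]
contact_force: [-6.3, 0.6, -6.6]
gripper_width: 0.001
grasp_force: 4.5
```

Contact is about 6–7 N upward and the sash is moving. I continue gently.

Emit:
{"name": "apply_moves", "arguments": {
  "targets": [
    {"translation": [0.021,0.003,-0.021],"twist": 0,"hand": 0},
    {"translation": [0.021,0.003,-0.021],"twist": 0,"hand": 0},
    {"translation": [0.021,0.003,-0.021],"twist": 0,"hand": 0},
    {"translation": [0.021,0.003,-0.021],"twist": 0,"hand": 0},
    {"translation": [0.021,0.003,-0.021],"twist": 0,"hand": 0},
    {"translation": [0.021,0.003,-0.021],"twist": 0,"hand": 0},
    {"translation": [0.021,0.003,-0.021],"twist": 0,"hand": 0},
    {"translation": [0.021,0.003,-0.021],"twist": 0,"hand": 0}
  ]
}}

```text
time: 14.75
tool_pos: [0.6133, -0.1315, 0.1682]
tool_rot: [0.094, 0.92, -0.114, 0.364]
contact_force: [-6.7, 3.5, -6.2]
gripper_width: -0.001
grasp_force: 4.9
```

Emit:
{"name": "apply_moves", "arguments": {
  "targets": [
    {"translation": [0.025,0.003,-0.025],"twist": 0,"hand": 0},
    {"translation": [0.025,0.003,-0.025],"twist": 0,"hand": 0},
    {"translation": [0.025,0.003,-0.025],"twist": 0,"hand": 0},
    {"translation": [0.025,0.003,-0.025],"twist": 0,"hand": 0},
    {"translation": [0.025,0.003,-0.025],"twist": 0,"hand": 0},
    {"translation": [0.025,0.003,-0.025],"twist": 0,"hand": 0},
    {"translation": [0.025,0.003,-0.025],"twist": 0,"hand": 0},
    {"translation": [0.025,0.003,-0.025],"twist": 0,"hand": 0}
  ]
}}

```text
time: 15.55
tool_pos: [0.6133, -0.1315, 0.1961]
tool_rot: [0.094, 0.92, -0.114, 0.363]
contact_force: [-9.8, 2.3, -6.5]
gripper_width: -0.0
grasp_force: 5.5
```

Emit:
{"name": "apply_moves", "arguments": {
  "targets": [
    {"translation": [0.025,0.003,-0.025],"twist": 0,"hand": 0},
    {"translation": [0.025,0.003,-0.025],"twist": 0,"hand": 0},
    {"translation": [0.025,0.003,-0.025],"twist": 0,"hand": 0},
    {"translation": [0.025,0.003,-0.025],"twist": 0,"hand": 0},
    {"translation": [0,0,0],"twist": 0,"hand": 0}
  ]
}}

```text
time: 16.05
tool_pos: [0.6135, -0.1315, 0.2106]
tool_rot: [0.094, 0.92, -0.114, 0.363]
contact_force: [-15.1, 3.8, -2.9]
gripper_width: 0.002
grasp_force: 6.5
```

```bash
python3 st.py;  python3 - <<'E'
from h import *
a=grab_frame('scene');b=grab_frame('side');save('s4.png',a);save('d4.png',b)
k=lambda im,u,v,w,h:cv2.resize(im[v:v+h,u:u+w],None,fx=6,fy=6,interpolation=cv2.INTER_CUBIC)
save('crop4.png',np.hstack([k(a,200,130,66,100),k(b,300,190,66,100)]))
E
```

```text
16.05 [ 0.6135 -0.1315  0.2106] [-0.311 -0.28   2.116 -0.088  0.539  1.563]
[[ 0.71  -0.278  0.647]
 [-0.142 -0.956 -0.255]
 [ 0.69   0.09  -0.718]]
[-15.1   3.8  -2.9]
```

View pics/crop4.png

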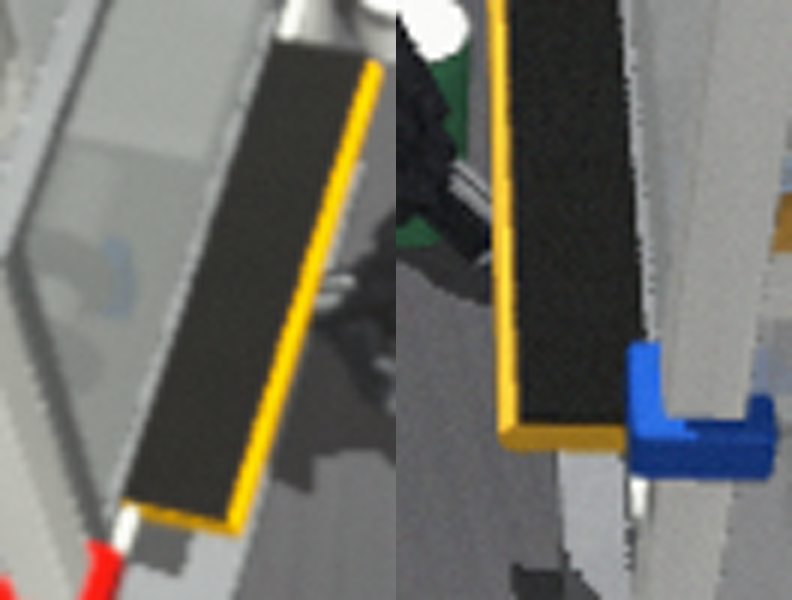

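```bash
cat > sash.py <<'E'
from fit import *
b0=least_squares(res,[.7,-.14,0,.26,.29,.02],loss='soft_l1').x
def sash(obs):
    for l in obs: # per observation: best height along image
        r=lambda h:pj(l[0],bar([*b0[:5],h[0]],l[0],l[1]))-l[2:]
        s=least_squares(r,[.08]);print(l,'sash',s.x.round(4),s.fun.round(1),'left',(b0[3]-.14-s.x).round(4))
print('initial');sash(L)
E
python3 - <<'E'
from sash import *
print('now');sash([('scene',-.12,263.4,140.9),('scene',.12,239.6,218.2),('side',-.12,317.7,264.0)])
E
```

```text
initial
('scene', -0.12, 263.7, 155.8) sash [0.0082] [ 0.5 -0. ] left [0.1066]
('scene', 0.12, 242.3, 230.4) sash [0.0043] [-0.1  0. ] left [0.1105]
('side', 0.12, 314, 208.9) sash [0.0108] [-0.2 -0. ] left [0.104]
('side', -0.12, 316, 285.5) sash [0.0067] [-0.9 -0.1] left [0.1081]
now
('scene', -0.12, 263.4, 140.9) sash [0.0813] [-0.1  0. ] left [0.0335]
('scene', 0.12, 239.6, 218.2) sash [0.0804] [ 0.3 -0.1] left [0.0343]
('side', -0.12, 317.7, 264.0) sash [0.0784] [-1.3 -0.1] left [0.0364]
```

Emit:
{"name": "apply_moves", "arguments": {
  "targets": [
    {"translation": [-0.005,0,-0.005],"twist": 0,"hand": 0},
    {"translation": [0,0,0],"twist": 0,"hand": 0}
  ]
}}

```text
time: 16.35
tool_pos: [0.6133, -0.1315, 0.2111]
tool_rot: [0.094, 0.919, -0.114, 0.364]
contact_force: [-8.2, 2.7, -5.3]
gripper_width: 0.003
grasp_force: 5.1
```

Emit:
{"name": "apply_moves", "arguments": {
  "targets": [
    {"translation": [0.024,0.003,-0.0255],"twist": 0,"hand": 0},
    {"translation": [0.024,0.003,-0.0255],"twist": 0,"hand": 0},
    {"translation": [0.024,0.003,-0.0255],"twist": 0,"hand": 0},
    {"translation": [0.024,0.003,-0.0255],"twist": 0,"hand": 0},
    {"translation": [0.024,0.003,-0.0255],"twist": 0,"hand": 0},
    {"translation": [0.024,0.003,-0.0255],"twist": 0,"hand": 0},
    {"translation": [0.024,0.003,-0.0255],"twist": 0,"hand": 0},
    {"translation": [0.024,0.003,-0.0255],"twist": 0,"hand": 0}
  ]
}}

```text
time: 17.15
tool_pos: [0.6133, -0.1315, 0.2398]
tool_rot: [0.094, 0.919, -0.114, 0.365]
contact_force: [-6.8, 1.1, -6.8]
gripper_width: -0.005
grasp_force: 4.7
```

Emit:
{"name": "apply_moves", "arguments": {
  "targets": [
    {"translation": [0,0,0],"twist": 0,"hand": 0}
  ]
}}

```text
time: 17.25
tool_pos: [0.6134, -0.1315, 0.2406]
tool_rot: [0.094, 0.919, -0.114, 0.365]
contact_force: [-11.7, 3.0, -3.9]
gripper_width: 0.002
grasp_force: 5.4
```

```bash
python3 st.py;  python3 - <<'E'
from h import *
a=grab_frame('scene');b=grab_frame('side')
k=lambda im,u,v,w,h:cv2.resize(im[v:v+h,u:u+w],None,fx=6,fy=6,interpolation=cv2.INTER_CUBIC)
save('crop5.png',np.hstack([k(a,195,130,76,100),k(b,300,175,56,100)]))
E
```

```text
17.25 [ 0.6134 -0.1315  0.2406] [-0.311 -0.317  2.093 -0.081  0.594  1.555]
[[ 0.707 -0.278  0.65 ]
 [-0.141 -0.956 -0.256]
 [ 0.693  0.09  -0.716]]
[-11.7   3.   -3.9]
```

View pics/crop5.png

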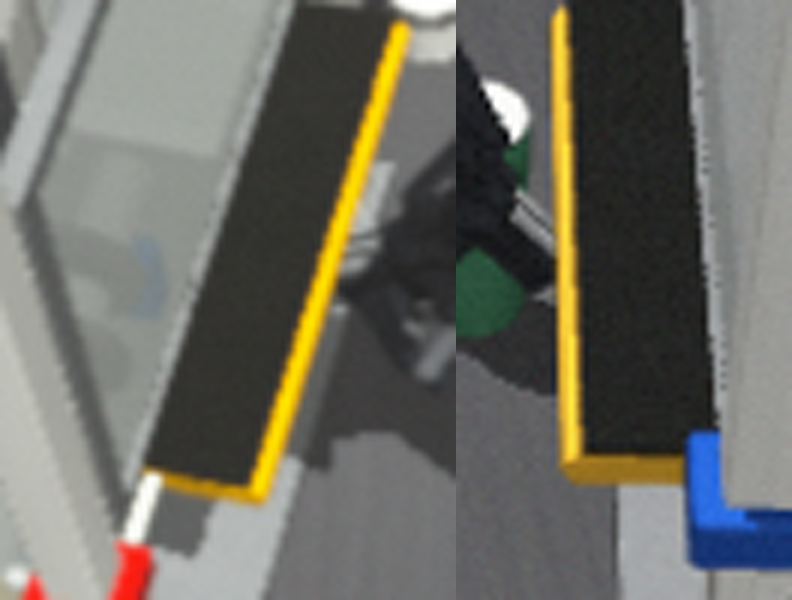

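The crop shows the lip corners at scene (262.8,133.8) and (238.8,213.4), side (316.1,175.9) and (318.3,254.6). The fingers are below the bar with the strip clear.

Run:
```python
from sash import *
print('now');sash([('scene',-.12,262.8,133.8),('scene',.12,238.8,213.4),('side',-.12,318.3,254.6),('side',.12,316.1,175.9)])
# red collar height per view with booth pose fixed
for cam in('side','scene'):
    o=[x for x in O if x[0]==cam and x[1]==0]
    r=lambda h:np.ravel([pj(x[0],col([*b0[:3],h[0],0],*x[1:5]))-x[5:] for x in o])
    print(cam,'zr',least_squares(r,[.25]).x)
```

```text
initial
('scene', -0.12, 263.7, 155.8) sash [0.0082] [ 0.5 -0. ] left [0.1066]
('scene', 0.12, 242.3, 230.4) sash [0.0043] [-0.1  0. ] left [0.1105]
('side', 0.12, 314, 208.9) sash [0.0108] [-0.2 -0. ] left [0.104]
('side', -0.12, 316, 285.5) sash [0.0067] [-0.9 -0.1] left [0.1081]
now
('scene', -0.12, 262.8, 133.8) sash [0.1136] [ 0.1 -0. ] left [0.0012]
('scene', 0.12, 238.8, 213.4) sash [0.1077] [ 0.2 -0. ] left [0.0071]
('side', -0.12, 318.3, 254.6) sash [0.1075] [-1.3 -0.1] left [0.0072]
('side', 0.12, 316.1, 175.9) sash [0.1181] [-0.7 -0. ] left [-0.0033]
side zr [0.25441937]
scene zr [0.25699566]
```

About 4 mm are left. I raise that much, then separate straight away from the bar along the contact normal, so nothing drags it down.

Emit:
{"name": "apply_moves", "arguments": {
  "targets": [
    {"translation": [0.014,0.002,-0.014],"twist": 0,"hand": 0},
    {"translation": [0.014,0.002,-0.014],"twist": 0,"hand": 0},
    {"translation": [0,0,0],"twist": 0,"hand": 0}
  ]
}}

```text
time: 17.65
tool_pos: [0.6134, -0.1315, 0.2441]
tool_rot: [0.094, 0.919, -0.114, 0.365]
contact_force: [-10.5, 2.2, -4.4]
gripper_width: -0.0
grasp_force: 5.3
```

Emit:
{"name": "apply_moves", "arguments": {
  "targets": [
    {"translation": [-0.1,0,0],"twist": 0,"hand": 0},
    {"translation": [-0.2,0,0],"twist": 0,"hand": 0},
    {"translation": [-0.2,0,-0.1],"twist": 0,"hand": 0},
    {"translation": [-0.25,0,-0.3],"twist": 0,"hand": 0},
    {"translation": [-0.25,0,-0.3],"twist": 0,"hand": 0},
    {"translation": [-0.25,0,-0.3],"twist": 0,"hand": 0},
    {"translation": [0,0,0],"twist": 0,"hand": 0}
  ]
}}

```text
time: 18.35
tool_pos: [0.461, -0.0884, 0.2373]
tool_rot: [0.096, 0.915, -0.113, 0.376]
contact_force: [0.6, 0.6, 1.6]
gripper_width: 0.001
grasp_force: 0.0
```

```bash
python3 st.py;  python3 - <<'E'
from h import *
a=grab_frame('scene');b=grab_frame('side')
k=lambda im,u,v,w,h:cv2.resize(im[v:v+h,u:u+w],None,fx=5,fy=5,interpolation=cv2.INTER_CUBIC)
save('crop6.png',np.hstack([k(a,190,125,80,120),k(b,295,155,75,120)]))
E
```

```text
18.35 [ 0.461  -0.0884  0.2373] [-0.332 -0.885  2.447 -0.043  0.784  1.503]
[[ 0.692 -0.28   0.665]
 [-0.135 -0.956 -0.261]
 [ 0.709  0.09  -0.699]]
[0.6 0.6 1.6]
```

View pics/crop6.png

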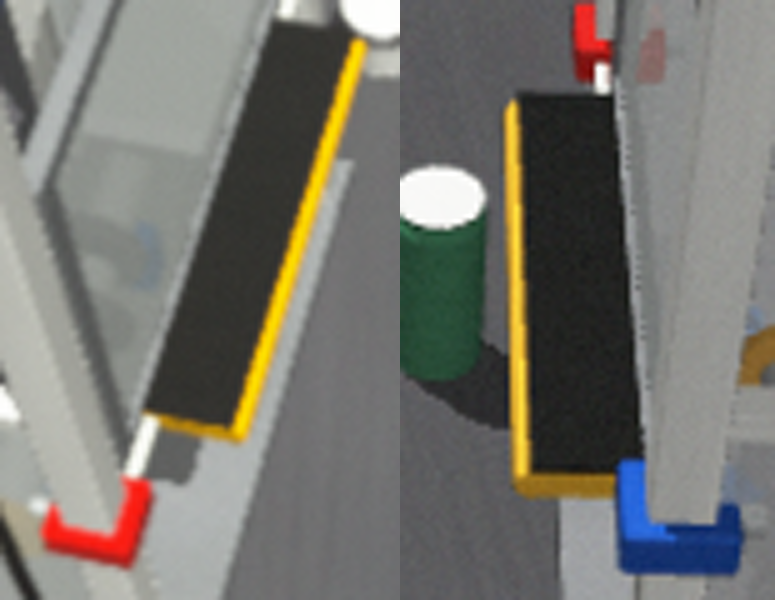

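The final crop shows the lip corners at scene (262.8,133.2) and (238,212.6), side (318.2,253.6) and (316.2,175). That is about 1 px (4 mm) above the last measurement, so level with the red collar's middle, and the arm is clear with no force on it.

Run:
```python
from sash import *
sash([('scene',-.12,262.8,133.2),('scene',.12,238,212.6),('side',-.12,318.2,253.6),('side',.12,316.2,175)])
print(job_done())
```

```text
initial
('scene', -0.12, 263.7, 155.8) sash [0.0082] [ 0.5 -0. ] left [0.1066]
('scene', 0.12, 242.3, 230.4) sash [0.0043] [-0.1  0. ] left [0.1105]
('side', 0.12, 314, 208.9) sash [0.0108] [-0.2 -0. ] left [0.104]
('side', -0.12, 316, 285.5) sash [0.0067] [-0.9 -0.1] left [0.1081]
('scene', -0.12, 262.8, 133.2) sash [0.1162] [ 0.1 -0. ] left [-0.0015]
('scene', 0.12, 238, 212.6) sash [0.1128] [ 0.8 -0.2] left [0.002]
('side', -0.12, 318.2, 253.6) sash [0.1105] [-1.1 -0.1] left [0.0042]
('side', 0.12, 316.2, 175) sash [0.1208] [-0.7 -0. ] left [-0.0061]
the job is handed in; nothing more can be done
None
```

I pushed the window up from beneath its lip with the sides of the shut fingers until the lip was level with the middle of the red collar (on average within a millimetre, single readings within about 6 mm), then backed off and handed the job in at about 18.5 s; the pads' edges may have touched the bar, since the pad sensor read about 5 N, and I did not measure the loose parts again at the end.

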